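# Rehang the lift-off door of a key cabinet

## Task

Hang the key cabinet's lifted-off door back on its two hinge pins: lower both barrels fully home on the pins, feeling for them gently without forcing, then swing the door shut against its buffers and let go. Keep the door upright and leave the register, bell and pen cup where they are.

Things in the scene. Friction and masses are not known exactly. Their poses are not given: they have to be found in the camera images.
- cabinet: Open grey steel key cabinet, 80 deep (x), 200 wide (y), 250 high (z), fixed on the counter, room keys inside. Origin: centre of its underside, on the counter. Its open front faces its own -x (front plane x = -40 mm); two rubber buffers, 10 mm thick, stand on the front at y = 89, z = 50 and 205 mm. The hinge strip with two upright pins is on its -y side.
- hinge_foremost (a point): Pin axis, at the lower pin's shoulder, if the strip were at the front end of its slots: x -69, y -107, z 57 mm in the cabinet's frame and axes. The strip is clamped anywhere in its slots: both pins really stand 0 to 14 mm behind this point (cabinet +x); in y they are true. Pins: in line, 10 mm thick, 20 long, top 3 mm tapered to 8.8, rigid; shoulders 18 wide at z 57 and 197, tips at 77 and 217.
- door_center (a point): Lifted-off grey steel door, 180 wide (y), 230 high (z), 24 thick (x), about 0.55 kg, standing on its lower edge; point at its centre, half-way up. Outer face -x; hinge edge -y; free edge +y. The top 45 mm has the full thickness and can be pinched from above. Hung and shut, its axes agree with the cabinet's, its centre at cabinet y = 5 mm; opening turns it anticlockwise from above. Hung, its lower edge is 15 mm above the counter.
- lower_barrel (a point): Centre of the bottom mouth of the lower barrel, an open steel tube on the door's hinge edge (outside 18, bore 12, height 22 mm), at x 0, y -112 mm, 42 mm above the door's lower edge. Axes as the door's. Fully home it stands on the pin's shoulder, z = 57 mm in the cabinet's frame.
- upper_barrel (a point): The same on the upper barrel, 140 mm above the lower one on the same axis; fully home at z = 197 mm.
- free_edge (a point): On the door, middle of its thickness, 5 mm in from the free edge, half-way up. Shut against the buffers it is at x = -62 mm in the cabinet's frame.
- register_center (a point): Bystander: closed blue register book, 160 x 230 x 30 mm, lying flat; its centre.
- bell_center (a point): Bystander: brass counter bell, 80 mm wide, 55 mm high; point on its axis 27 mm up.
- pen_cup_center (a point): Bystander: black cup with pens, 72 mm wide, 95 mm high (pens to 150 mm); point on its axis 48 mm up.

How it is judged:
By the outcome, as a careful person would: the job done as asked, in the order asked, and still so for the second after the job is handed in, with the robot touching nothing.
It also fails if it takes over 72 s, if anything falls off the work surface, if the arm or the gripper's body presses on something with over 40 N, if the wrist force passes 120 N, or if a joint passes its speed limit or range.

## Robot

A 6-joint arm with a two-finger parallel gripper is mounted at the origin on the work surface. World frame = base frame: x ahead of the robot, y to its left, z up, the work surface at z = 0. Lengths are in m, angles in rad, forces in N, time in s.
With the tool pointing down it reaches from about 0.25 to 0.775 m from the base axis. Payload 4 kg.
Tool frame: the origin (TCP) lies where the fingers leave the gripper's body, on its centre line; the fingertips stand 97 mm ahead of it and the grasp point (between the pads) lies 78 mm ahead of it; z points along the fingers, x is the direction in which the jaws open and shut, and the axes are right-handed (so a half turn about z gives the same grasp; the last joint's range is limited). The gripper opens to 94 mm and grips with 3 to 60 N. Pads are 16 mm wide; open, the fingers measure 119 mm over their backs; the gripper's body (75 mm by 177 mm) begins 78 mm behind the grasp point.
Start: joints at [-1.402, 0.087, 1.371, -0, 1.684, -0.103], TCP at [0.148, -0.53, 0.303] pointing down, gripper open.
Joint ranges: [-3.1, 3.1], [-0.76, 2.03], [0.27, 2.55], [-1.08, 4.22], [0.17, 2.65], [-2.57, 2.57]. Speed limits (rad/s): [2.79, 2.79, 3.14, 3.14, 3.14, 3.14].

## Interface

Orientations are given as [roll, pitch, yaw] about the fixed x, y, z axes, in that order (R = Rz(yaw) Ry(pitch) Rx(roll)).
In Python, from bench import * gives the robot as it stands.
- The arm moves only by the tool jog_arm, never from a script. Its argument "moves" is a list of rows, each a list of 7 numbers: the turn, a rotation vector about the world's x, y, z in rad, then the shift along the world's x, y, z in mm, then the finger opening in mm, from 0 to 94. In form: [[rx, ry, rz, tx, ty, tz, fingers], ...]. A call has 1 to 12 rows; each row shifts and turns the commanded pose from where the row before left it; what a row does not reach is not made up. A row lasts 1/8 s, in which the tool goes at most 62.5 mm and 10.7 degrees, less where a joint would pass 70% of its speed; a pose out of reach is approached as far as the arm can. A call is refused whole if a number of a shift passes 62.5 or a number of a turn 0.188, either way. A call with a gripper value outside its range is refused whole. The fingers move at their own pace and stop on an object; the grip force is fixed at half the most. Time passes only in rows, so rows that do not move let the fingers close. It gives the time, the measured TCP pose, the force and the opening at its end, in the units of the state.
- get_obs(): the state, without advancing time (a new reading comes with each control period).
- snapshot(name): name is "scene" or "top"; returns the picture (384x512x3 uint8, red, green, blue); there is no depth.
- get_calibration(name): a dict with "camera_matrix" (3x3 intrinsics, pixels), "k1" (the pictures are not rectified: a ray, as slopes to the right and down, at radius r is drawn at 1 + k1 r^2 times it, then the intrinsics apply), "R" (3x3) and "t" (3): a world point X has camera coordinates R X + t. Camera axes: x right, y down, z forward; pixel columns grow to the right and rows downward; lengths in m; the calibration is good to about 2 mm. A picture is of the moment at which its call begins. get_calibration takes no time and is no camera call.
- close_job(): hands the job in, once; it reports no verdict.
Trained networks look in the newest picture that a camera, given by its name, has taken for a name from the list of things; names that differ only in an ending like _2 or _b are one class to them, and where a whole thing is asked for, a point or a joint stands for the part that bears it (a point fixed in the world has none). Each returns a list of dicts, best first, with "conf" (0 to 1); they miss things now and then, are a little off and sometimes report something else, mostly with a low value. They report only what shows in the picture. A call takes as long as a camera call.
- look_for(label, camera): "bbox" ([left, top, right, bottom] in pixels, round what is visible of it).
The state is a dict: "time": time; "joint_positions": joint angles; "qvel": joint speeds; "joint_torque": joint torques, N m; "tool_pos": TCP position; "ee_rot": TCP orientation; "wrist_force": force on the tool from outside, world axes, zero at the start; "wrist_torque": the same for the moment, N m; "width": finger opening in m.
Only numpy, scipy, OpenCV 4.12 (cv2) and the standard library are available. Lean on these libraries where they do the work, as an engineer would, in place of code of your own. Each camera call takes 0.05 s, during which the arm holds its last target.

## Working session

There is one attempt and no reset: what is moved stays moved. The work goes in short steps, Python scripts to look and compute and a tool call to move; the robot and the scene stay as the last step left them, time stands still between calls to the robot, and variables do not carry over. Pictures are saved under pics/ and viewed, and the job is handed in when it is done.

Besides the shell and the picture viewer there is one more tool, called after ">>>" by a JSON object that holds its "op" and its "data", one argument or row to a line. jog_arm: Moves the arm, as the interface text tells. Its arguments: {"type":"object","properties":{"moves":{"type":"array","items":{"type":"array","items":{"type":"number"}}}},"required":["moves"]}

```bash
ls; mkdir -p pics
python3 - <<'E'
from bench import *
import cv2
for n in ["scene","top"]:
    im=snapshot(n); cv2.imwrite(f"pics/{n}0.png",im[:,:,::-1])
    for l in ["cabinet","door_center","lower_barrel","upper_barrel","free_edge","register_center","bell_center","pen_cup_center"]:
        print(n,l,[(d['bbox'],round(d['conf'],2)) for d in look_for(l,n)][:3])
    c=get_calibration(n); print(c)
print(get_obs())
E
```

```text
pics
scene cabinet [([286.0, 129.5, 345.5, 253.6], 0.88)]
scene door_center [([151.4, 100.7, 221.6, 195.7], 0.91)]
scene lower_barrel [([146.4, 99.6, 217.5, 193.9], 0.91)]
scene upper_barrel [([152.6, 98.9, 217.9, 194.7], 0.78)]
scene free_edge [([155.2, 100.9, 217.2, 191.8], 0.82)]
scene register_center [([76.1, 216.3, 181.6, 290.7], 0.77)]
scene bell_center [([201.1, 257.5, 233.5, 285.3], 0.8)]
scene pen_cup_center [([380.8, 169.8, 416.7, 219.6], 0.8)]
{'camera_matrix': array([[462.41608379,   0.        , 249.47538146],
       [  0.        , 462.41608379, 192.37509563],
       [  0.        ,   0.        ,   1.        ]]), 'k1': -0.12355168854390847, 'R': array([[-0.24750166,  0.96886642, -0.00638742],
       [ 0.77903842,  0.1950809 , -0.5958545 ],
       [-0.57605735, -0.15245102, -0.80306701]]), 't': array([ 0.05881179, -0.39218661,  1.60128718])}
top cabinet [([184.8, 166.0, 227.1, 241.8], 0.56)]
top door_center [([293.3, 209.3, 366.9, 247.4], 0.71)]
top lower_barrel [([293.5, 213.6, 366.1, 249.2], 0.67)]
top upper_barrel [([295.1, 209.7, 365.6, 249.4], 0.84)]
top free_edge [([2
[... 679 characters left out ...]
)}
{'time': 0.9, 'joint_positions': array([-1.40211577e+00,  8.71594449e-02,  1.37070018e+00, -1.63950939e-06,
        1.68357600e+00, -1.03124107e-01]), 'qvel': array([ 5.39867114e-04, -3.00860148e-04, -8.00009151e-05,  3.47498030e-04,
       -8.79169320e-04, -5.41509950e-04]), 'joint_torque': array([ 6.72831738e-04, -3.40035474e+01, -3.02599275e+01,  7.17905257e-02,
        2.36154062e-02, -6.43383032e-06]), 'tool_pos': array([ 0.14764262, -0.5298226 ,  0.30272797]), 'ee_rot': array([ 3.14157487e+00, -1.56026414e-04, -1.29899185e+00]), 'wrist_force': array([-0.80134423,  0.03527199,  0.23939586]), 'wrist_torque': array([-0.03468117, -0.00324717, -0.03453364]), 'width': 0.09405684706772612}
```

Run:
```python
import cv2
a=cv2.imread("pics/scene0.png");b=cv2.imread("pics/top0.png")
cv2.imwrite("pics/s_crop.png",cv2.resize(a[80:310,60:430],None,fx=2.16,fy=2.16,interpolation=cv2.INTER_CUBIC))
cv2.imwrite("pics/t_crop.png",cv2.resize(b[110:270,110:390],None,fx=2.85,fy=2.85,interpolation=cv2.INTER_CUBIC))
```

```text
(no output)
```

View pics/s_crop.png

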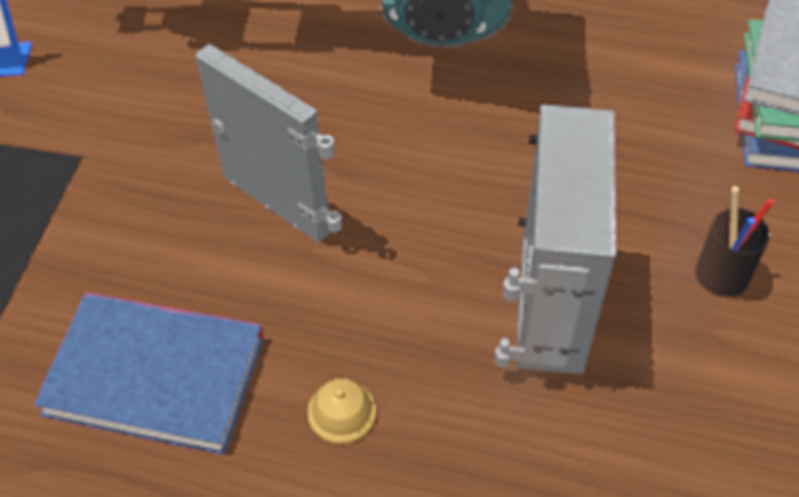

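View pics/t_crop.png

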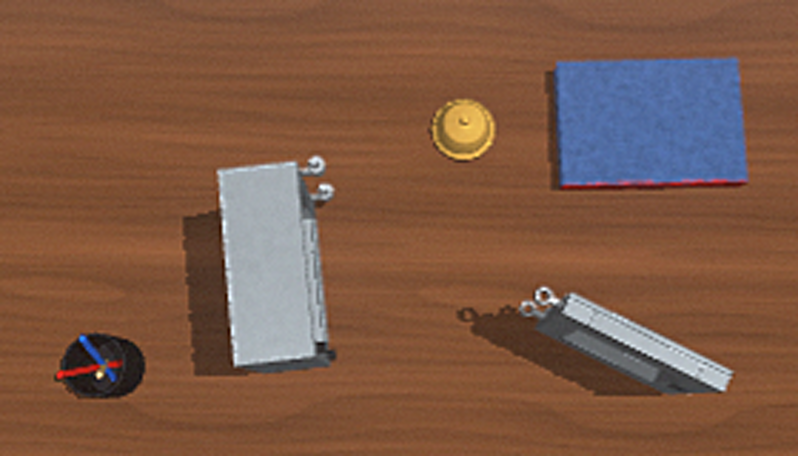

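View pics/scene0.png

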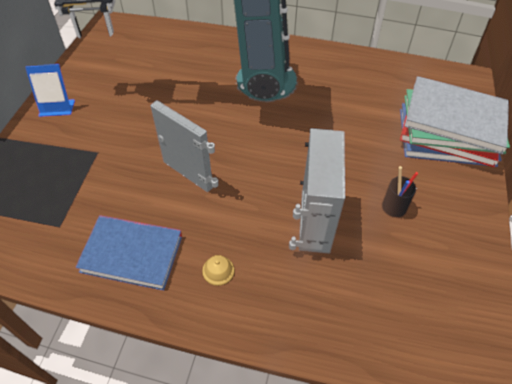

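```bash
cat > h.py <<'E'
import numpy as np, cv2
from scipy.optimize import least_squares
from bench import *
C={n:get_calibration(n) for n in ("scene","top")}
def proj(n,X):
    c=C[n];X=np.atleast_2d(X);p=X@c["R"].T+c["t"];s=p[:,:2]/p[:,2:]
    s=s*(1+c["k1"]*(s**2).sum(1,keepdims=True))
    K=c["camera_matrix"];return s*[K[0,0],K[1,1]]+K[:2,2]
def pose(p,L):
    c,s=np.cos(p[2]),np.sin(p[2]);L=np.atleast_2d(L)
    return np.c_[p[0]+c*L[:,0]-s*L[:,1],p[1]+s*L[:,0]+c*L[:,1],L[:,2]+(p[3] if len(p)>3 else 0)]
def crop(n,im,x0,y0,x1,y1,f,out):
    cv2.imwrite(out,cv2.resize(im[y0:y1,x0:x1,::-1],None,fx=f,fy=f,interpolation=cv2.INTER_CUBIC))
E
python3 - <<'E'
from h import *
for n in C: print(n,-C[n]["R"].T@C[n]["t"])
a=cv2.imread("pics/scene0.png")[:,:,::-1];b=cv2.imread("pics/top0.png")[:,:,::-1]
crop(0,a,280,120,350,260,4.2,"pics/c1.png") 
crop(0,a,145,95,225,195,6,"pics/c2.png")
crop(0,b,180,160,240,245,7,"pics/c3.png")
crop(0,b,285,205,373,255,9,"pics/c4.png")
E
```

```text
scene [1.2425177  0.26364521 1.0526304 ]
top [0.39652252 0.12132073 1.30203792]
```

View pics/c1.png

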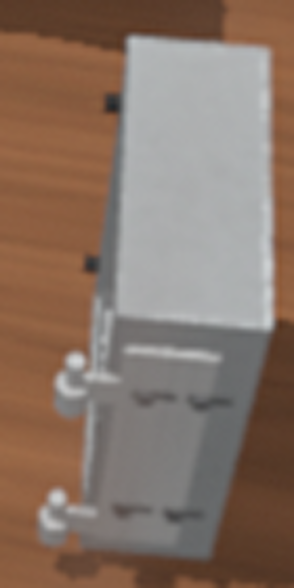

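View pics/c2.png

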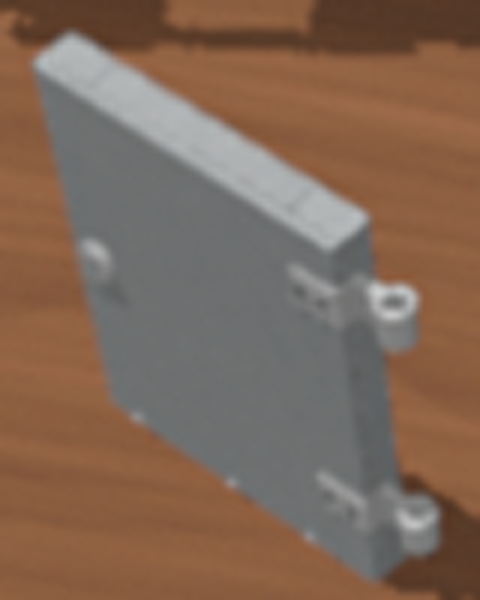

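View pics/c3.png

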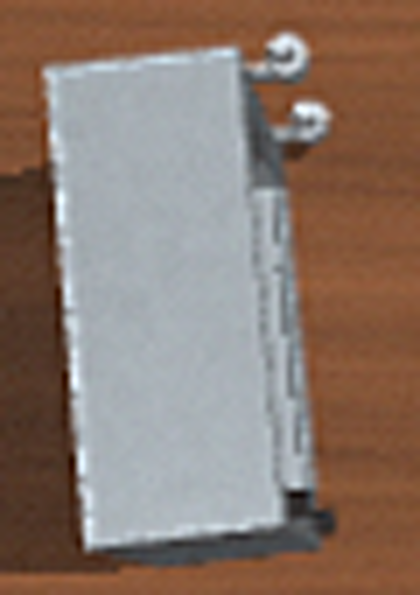

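View pics/c4.png

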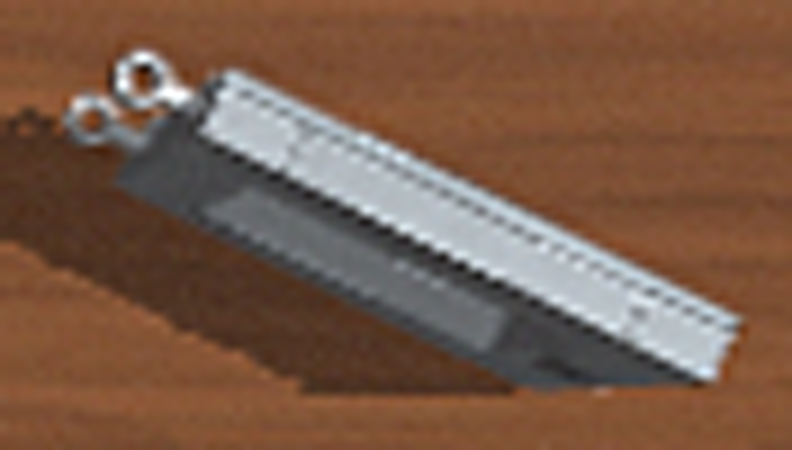

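```bash
cat > fit.py <<'E'
from h import *
def px(pts,x0,y0,f): return [((u+.5)/f-.5+x0,(v+.5)/f-.5+y0) for u,v in pts]
def fit(obs,p0,nm):
    def r(p): 
        return np.concatenate([(proj(n,pose(p[:3],[[l[0]+(p[3] if fl else 0),l[1],l[2]]]))[0]-uv) for n,l,fl,uv in obs])
    s=least_squares(r,p0,loss="soft_l1"); 
    print(nm,np.round(s.x,4)); print(np.round(r(s.x).reshape(-1,2),2).tolist())
    return s.x
z=.23;o=[]
L=[(.012,.09,z),(-.012,.09,z),(-.012,-.09,z),(.012,-.09,z),(-.012,-.09,0),(-.012,.09,0),(0,-.112,.204),(0,-.112,.064)]
o+=[("scene",l,0,p) for l,p in zip(L,px([(72,32),(38,62),(332,252),(370,216),(375,582),(115,400),(395,303),(418,518)],145,95,6))]
L=[(-.012,-.09,z),(-.012,.09,z),(.012,.09,z),(.012,-.09,z),(0,-.112,.204),(0,-.112,.064),(.012,-.09,0)]
o+=[("top",l,0,p) for l,p in zip(L,px([(228,70),(742,322),(715,382),(203,132),(142,78),(92,118),(118,182)],285,205,9))]
if __name__=="__main__":
    d=fit(o,[.3,-.1,2.7],"door")
    for n in C: fit([q for q in o if q[0]==n],[.3,-.1,2.7],n)
    z=.25;a=.04;b=.1;o=[]
    L=[(-a,b,z),(a,b,z),(a,-b,z),(-a,-b,z),(-a,-b,0),(a,-b,0)]
    o+=[("scene",l,0,p) for l,p in zip(L,px([(128,37),(270,47),(273,328),(115,316),(80,550),(212,558)],280,120,4.2))]
    o+=[("scene",l,1,p) for l,p in zip([(-.069,-.107,.217),(-.069,-.107,.077)],px([(75,358),(57,494)],280,120,4.2))]
    L=[(a,-b,z),(-a,-b,z),(-a,b,z),(a,b,z)]
    o+=[("top",l,0,p) for l,p in zip(L,px([(45,70),(238,48),(285,525),(88,550)],180,160,7))]
    o+=[("top",l,1,p) for l,p in zip([(-.069,-.107,.217),(-.069,-.107,.077)],px([(288,52),(308,121)],180,160,7))]
    c=fit(o,[.4,.2,1.57,.005],"cab")
    for n in C: fit([q for q in o if q[0]==n],[.4,.2,1.57,.005],n)
    print("pin",pose(c[:3],[[-.069+c[3],-.107,.217]]),"door barrel",pose(d,[0,-.112,.042]))
E
python3 fit.py
```

```text
door [ 0.4671 -0.1283  2.6945]
[[0.43, -0.02], [-0.62, -0.17], [-0.05, -0.16], [0.33, 0.37], [0.19, 0.88], [-0.17, 0.46], [0.14, -0.05], [0.07, -1.04], [0.64, -0.36], [-0.01, -0.31], [-0.33, 0.56], [-0.08, 0.09], [0.44, -0.03], [0.39, -0.09], [-0.51, 0.35]]
scene [ 0.4669 -0.1284  2.6907]
[[0.53, -0.15], [-0.54, -0.31], [-0.17, -0.16], [0.24, 0.38], [0.09, 0.88], [-0.11, 0.33], [0.01, -0.02], [-0.05, -1.02]]
top [ 0.4674 -0.1281  2.7   ]
[[0.49, -0.31], [-0.03, -0.58], [-0.31, 0.31], [-0.19, 0.16], [0.3, 0.06], [0.26, -0.01], [-0.6, 0.4]]
cab [0.5368 0.26   1.7081 0.0103]
[[0.45, -0.36], [-0.28, -0.02], [0.01, -0.22], [0.54, -0.58], [-0.32, 0.77], [-0.95, 1.68], [0.08, 0.08], [-0.09, 0.45], [0.06, 0.35], [-0.12, 0.42], [0.1, 0.82], [-0.08, 0.64], [-0.24, -0.59], [0.18, -0.94]]
scene [0.5363 0.26   1.7106 0.01  ]
[[0.37, -0.48], [-0.37, -0.2], [0.15, -0.43], [0.69, -0.72], [-0.2, 0.65], [-0.82, 1.49], [0.07, -0.05], [-0.1, 0.33]]
top [0.5375 0.2599 1.7042 0.011 ]
[[0.24, 0.05], [0.06, 0.22], [0.01, 0.64], [-0.17, 0.35], [-0.28, -0.73], [0.15, -1.07]]
pin [[0.65077599 0.21649299 0.217     ]] door barrel [[ 0.51555139 -0.02730704  0.042     ]]
```

>>> {"op": "jog_arm", "data": {
  "moves": [
    [0, 0, 0.085, 32, 40, 20, 94],
    [0, 0, 0.085, 32, 40, 20, 94],
    [0, 0, 0.085, 32, 40, 20, 94],
    [0, 0, 0.085, 32, 40, 0, 94],
    [0, 0, 0.085, 32, 40, 0, 94],
    [0, 0, 0.085, 32, 40, 0, 94],
    [0, 0, 0.085, 32, 40, 0, 94],
    [0, 0, 0.085, 32, 40, 0, 94],
    [0, 0, 0.085, 32, 40, 0, 94],
    [0, 0, 0.087, 31.5, 41.5, 0, 94],
    [0, 0, 0, 0, 0, 0, 94]
  ]
}}

```text
time: 2.28
tool_pos: [0.4684, -0.1257, 0.3624]
ee_rot: [-3.141, 0.0, -0.441]
wrist_force: [-0.2, 0.0, -0.1]
width: 0.0941
```

Run:
```python
from h import *
a=snapshot("scene");b=snapshot("top");o=get_obs();print(o["time"],o["tool_pos"],o["ee_rot"])
x=cv2.resize(a[60:220,100:260],None,fx=2.5,fy=2.5);y=cv2.resize(b[140:300,250:410],None,fx=2.5,fy=2.5)
cv2.imwrite("pics/p1.png",np.hstack([x,y])[:,:,::-1])
```

```text
2.375 [ 0.46713312 -0.12812572  0.36263681] [ 3.14089932e+00  2.06025136e-04 -4.46303347e-01]
```

View pics/p1.png

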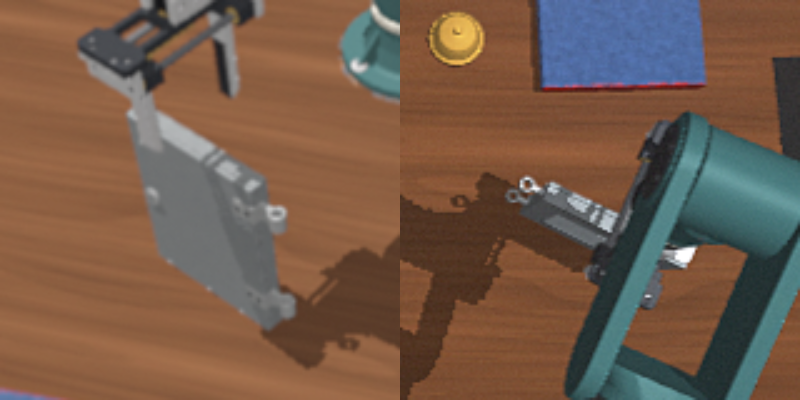

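>>> {"op": "jog_arm", "data": {
  "moves": [
    [0, 0, 0, 0, 0, -30, 94],
    [0, 0, 0, 0, 0, -30, 94],
    [0, 0, 0, 0, 0, -16, 94],
    [0, 0, 0, 0, 0, 0, 50],
    [0, 0, 0, 0, 0, 0, 36],
    [0, 0, 0, 0, 0, 0, 30],
    [0, 0, 0, 0, 0, 0, 20],
    [0, 0, 0, 0, 0, 0, 0],
    [0, 0, 0, 0, 0, 0, 0],
    [0, 0, 0, 0, 0, 0, 0],
    [0, 0, 0, 0, 0, 0, 0]
  ]
}}

```text
time: 3.75
tool_pos: [0.4671, -0.1283, 0.2867]
ee_rot: [-3.142, 0.0, -0.447]
wrist_force: [-0.1, 0.2, 0.3]
width: 0.0238
```

Run:
```python
from h import *
def inv(n,uv,z):
    return least_squares(lambda p: proj(n,[[p[0],p[1],z]])[0]-uv,[.5,0]).x
print(inv("top",(272.8,153.3),.03),inv("scene",(217,271),.03))
print(inv("top",(340,155),.03), inv("top",(144,239),.05))
# pinch height / tilt check after grasp
```

```text
[0.74664566 0.04824282] [0.76128022 0.05165551]
[ 0.74565973 -0.19191289] [0.43545276 0.47717075]
```

>>> {"op": "jog_arm", "data": {
  "moves": [
    [0, 0, 0, 0, 0, 5, 0],
    [0, 0, 0, 0, 0, 10, 0],
    [0, 0, 0, 0, 0, 20, 0],
    [0, 0, 0, 0, 0, 20, 0],
    [0, 0, 0, 0, 0, 5, 0],
    [0, 0, 0, 0, 0, 0, 0]
  ]
}}

```text
time: 4.5
tool_pos: [0.4671, -0.1283, 0.3466]
ee_rot: [3.142, 0.0, -0.447]
wrist_force: [-0.2, 1.3, -6.1]
width: 0.0241
```

>>> {"op": "jog_arm", "data": {
  "moves": [
    [0, 0, 0, 12, 22, 0, 0],
    [0, 0, 0, 19, 34, 0, 0],
    [0, 0, 0, 19, 34, 0, 0],
    [0, 0, 0, 19, 34, 0, 0],
    [0, 0, 0, 19, 34, 0, 0],
    [0, 0, 0, 19, 34, 0, 0],
    [0, 0, 0, 16, 30, 0, 0],
    [0, 0, 0, 12, 22, 0, 0],
    [0, 0, 0, 0, 0, 0, 0],
    [0, 0, 0, 0, 0, 0, 0]
  ]
}}

```text
time: 5.75
tool_pos: [0.6019, 0.1153, 0.3453]
ee_rot: [3.139, 0.002, -0.447]
wrist_force: [0.1, 0.4, -5.1]
width: 0.0238
```

Run:
```python
from h import *
a=snapshot("scene");b=snapshot("top");o=get_obs();print(o["time"],o["tool_pos"],o["ee_rot"],o["wrist_force"],o["wrist_torque"])
cv2.imwrite("pics/sA.png",a[:,:,::-1]);cv2.imwrite("pics/tA.png",b[:,:,::-1])
crop(0,a,240,120,350,265,4.1,"pics/d1.png")
crop(0,b,180,150,270,240,6.5,"pics/d2.png")
```

```text
5.85 [0.60185326 0.1149139  0.34620488] [ 3.14065003e+00  7.22272572e-04 -4.48001256e-01] [-0.02860821 -0.34654119 -6.00976727] [-0.04983461 -0.09280492 -0.00739795]
```

View pics/d1.png

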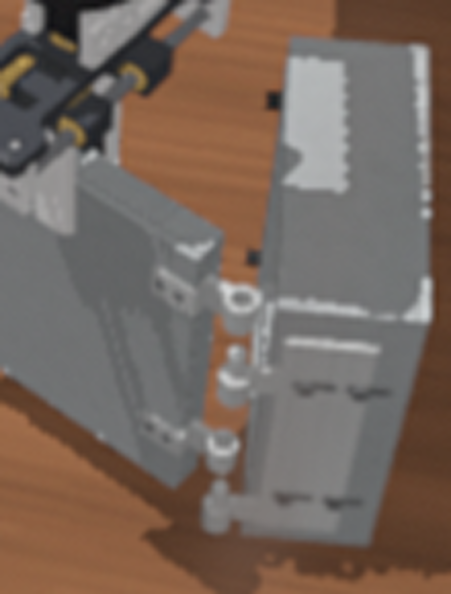

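View pics/d2.png

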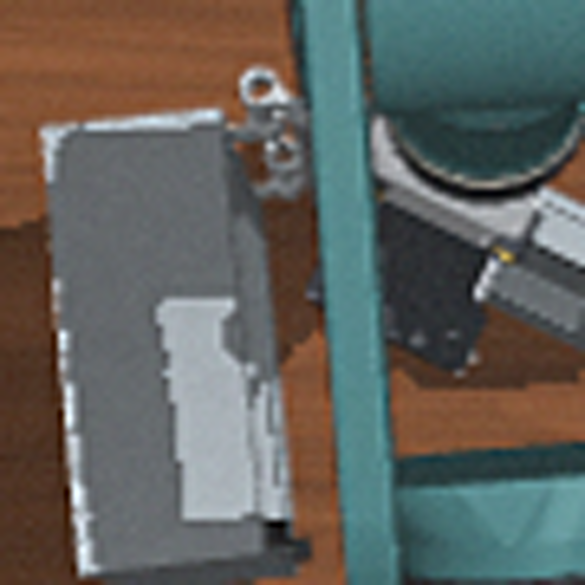

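Run:
```python
from h import *
a=cv2.imread("pics/sA.png")[:,:,::-1];b=cv2.imread("pics/tA.png")[:,:,::-1]
x=cv2.resize(a[185:255,280:320],None,fx=8,fy=8,interpolation=cv2.INTER_CUBIC)
y=cv2.resize(b[155:190,212:236],None,fx=16,fy=16,interpolation=cv2.INTER_CUBIC)
cv2.imwrite("pics/e1.png",np.hstack([x,y])[:,:,::-1])
# predicted
tp=np.array([.60185,.1149]); 
pin=[.65078,.21649]
bar=np.array([.51555,-.02731])+tp-np.array([.4671,-.1283])
print("bar",bar)
for nm,xy,zs in (("pin",pin,(.217,.077)),("bar",bar,(.264-.0005,.124-.0005))):
  for z in zs:
    p=np.array([[*xy,z]]);s=proj("scene",p)[0];t=proj("top",p)[0]
    print(nm,z,"scene e1",(s-[280,185]+.5)*8-.5,"top e1",(t-[212,155]+.5)*16-.5+[320,0])
```

```text
bar [0.6503  0.21589]
pin 0.217 scene e1 [143.90636955 163.00858639] top e1 [463.09530566 190.0692923 ]
pin 0.077 scene e1 [108.30934218 425.03524729] top e1 [515.58892583 342.17165997]
bar 0.2635 scene e1 [155.53225382  60.73462206] top e1 [445.88400375 133.51061932]
bar 0.1235 scene e1 [117.68955084 342.31863607] top e1 [502.34806932 297.87227864]
```

View pics/e1.png

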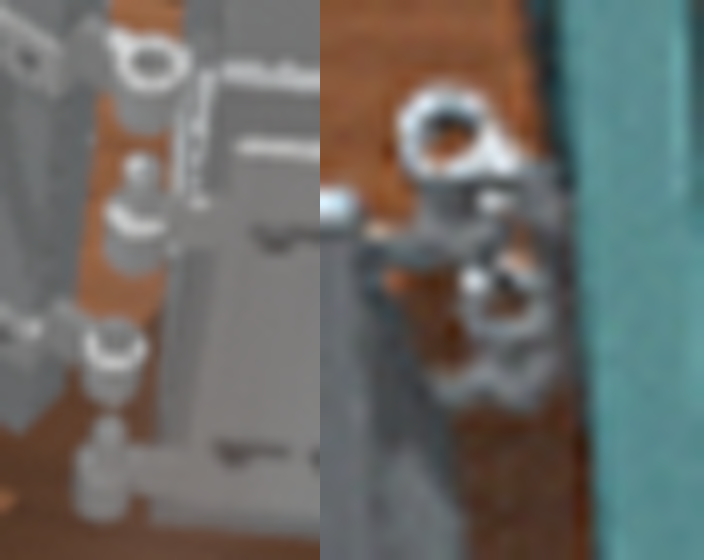

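```bash
cat > ov.py <<'E'
from h import *
def ring(n,im,xy,z,r,x0,y0,f,col):
    th=np.linspace(0,2*np.pi,40);P=np.c_[xy[0]+r*np.cos(th),xy[1]+r*np.sin(th),0*th+z]
    q=((proj(n,P)-[x0,y0]+.5)*f-.5)
    cv2.polylines(im,[np.round(q*16).astype(np.int32)],True,col,1,cv2.LINE_AA,4)
def show(xy,out,src0,src1,kind):
    ims=[]
    for n,src,(x0,y0,x1,y1),f in (("scene",src0,(283,190,313,260),8),("top",src1,(213,158,235,186),20)):
        a=cv2.imread(src); im=cv2.resize(a[y0:y1,x0:x1],None,fx=f,fy=f,interpolation=cv2.INTER_CUBIC)
        plain=im.copy()
        for k in kind:
            for z,r,col in k: ring(n,im,xy,z,r,x0,y0,f,col)
        ims+= [plain,im]
    H=560; ims=[np.pad(i,((0,H-i.shape[0]),(0,0),(0,0))) for i in ims]
    cv2.imwrite(out,np.hstack([ims[0],ims[1]]));cv2.imwrite(out.replace(".png","t.png"),np.hstack(ims[2:])[:, :880])
PIN=[[(.217,.0044,(0,0,255)),(.197,.009,(0,255,0))],[(.077,.0044,(0,0,255)),(.057,.009,(0,255,0))]]
E
python3 - <<'E'
from ov import *
show((.6508,.2165),"pics/f1.png","pics/scene0.png","pics/top0.png",PIN)
a=cv2.imread("pics/f1t.png");cv2.imwrite("pics/f1t.png",cv2.resize(a,(790,500)))
E
```

```text
(no output)
```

View pics/f1.png

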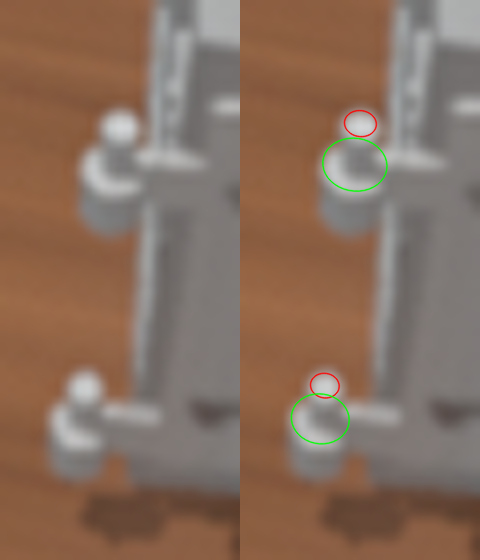

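View pics/f1t.png

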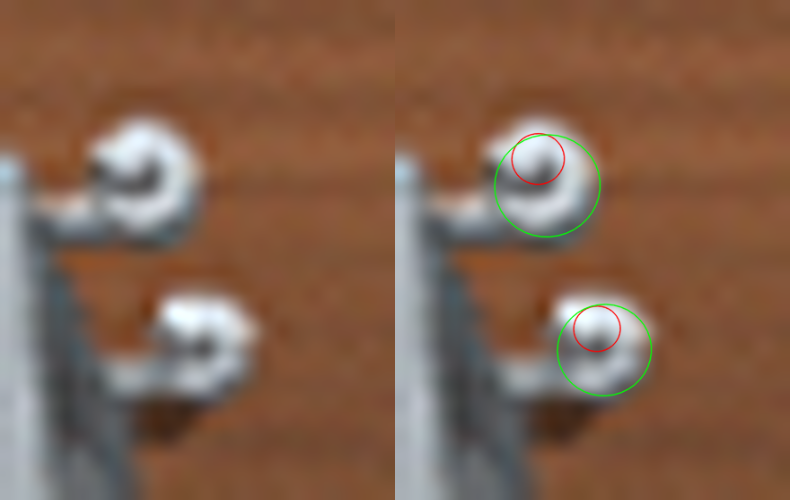

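Run:
```python
from ov import *
g=(0,255,0);r=(0,0,255)
B=[[(.2635,.009,g),(.2635,.006,r)],[(.1235,.009,g),(.1235,.006,r)]]
import ov
def show2(xy,out):
    ims=[]
    for n,src,(x0,y0,x1,y1),f in (("scene","pics/sA.png",(283,183,313,243),9),("top","pics/tA.png",(213,153,235,186),16)):
        a=cv2.imread(src); im=cv2.resize(a[y0:y1,x0:x1],None,fx=f,fy=f,interpolation=cv2.INTER_CUBIC);p=im.copy()
        for k in B:
            for z,rr,col in k: ring(n,im,xy,z,rr,x0,y0,f,col)
        cv2.imwrite(out%n,np.hstack([p,im]))
show2((.6503,.2159),"pics/g1_%s.png")
```

```text
(no output)
```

View pics/g1_scene.png

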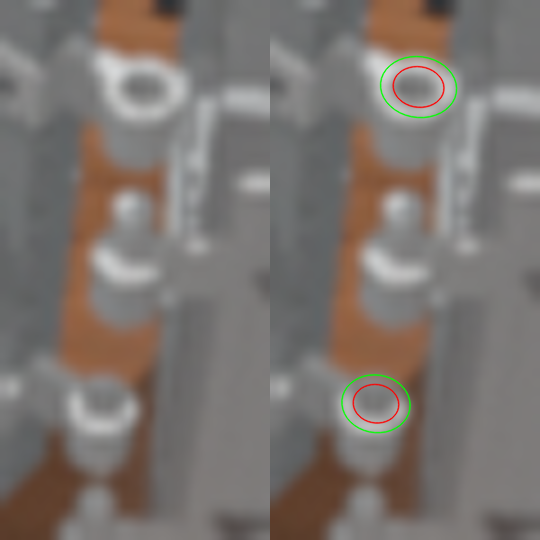

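View pics/g1_top.png

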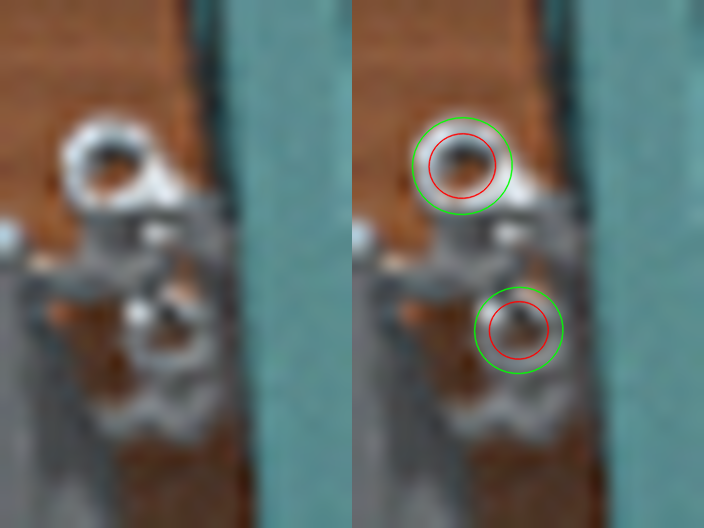

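>>> {"op": "jog_arm", "data": {
  "moves": [
    [0, 0, 0, 1.7, 1.6, -5, 0],
    [0, 0, 0, 0, 0, -5, 0],
    [0, 0, 0, 0, 0, -5, 0],
    [0, 0, 0, 0, 0, -4, 0],
    [0, 0, 0, 0, 0, 0, 0]
  ]
}}

```text
time: 6.48
tool_pos: [0.6037, 0.1173, 0.327]
ee_rot: [3.141, 0.001, -0.447]
wrist_force: [0.9, 0.3, -5.5]
width: 0.024
```

Run:
```python
from h import *
a=snapshot("scene");o=get_obs();print(o["time"],o["tool_pos"],o["ee_rot"],o["wrist_force"],o["wrist_torque"])
crop(0,a,270,175,330,255,8,"pics/i1.png")
```

```text
6.525 [0.6037754  0.11727028 0.3274476 ] [ 3.14130656e+00  3.28008466e-04 -4.46969018e-01] [ 0.1348274   0.73347548 -5.31170815] [-0.03057864 -0.08379597  0.06343233]
```

View pics/i1.png

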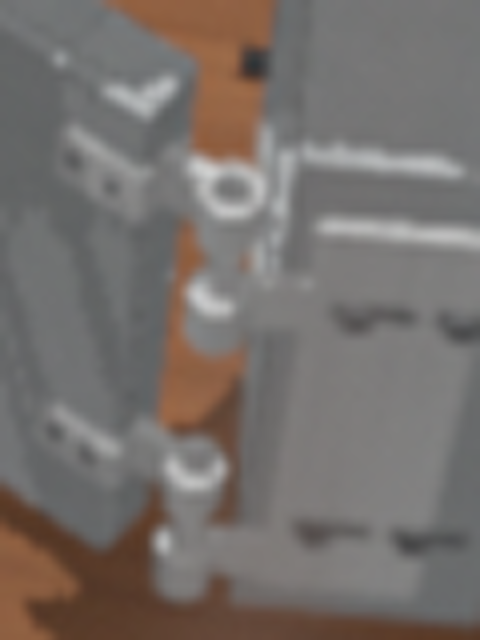

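>>> {"op": "jog_arm", "data": {
  "moves": [
    [0, 0, 0, 0, 0, -1.5, 0],
    [0, 0, 0, 0, 0, -1.5, 0],
    [0, 0, 0, 0, 0, -1, 0],
    [0, 0, 0, 0, 0, 0, 0]
  ]
}}

```text
time: 7.02
tool_pos: [0.6038, 0.1173, 0.3235]
ee_rot: [3.141, 0.0, -0.447]
wrist_force: [-0.4, -0.4, -5.3]
width: 0.0237
```

>>> {"op": "jog_arm", "data": {
  "moves": [
    [0, 0, 0, 0, 0, -1, 0],
    [0, 0, 0, 0, 0, 0, 0]
  ]
}}

```text
time: 7.28
tool_pos: [0.6038, 0.1173, 0.3226]
ee_rot: [3.142, -0.0, -0.447]
wrist_force: [-0.1, -0.7, -6.0]
width: 0.0236
```

>>> {"op": "jog_arm", "data": {
  "moves": [
    [0, 0, 0, 0, 0, -1, 0],
    [0, 0, 0, 0, 0, 0, 0]
  ]
}}

```text
time: 7.52
tool_pos: [0.6038, 0.1173, 0.3216]
ee_rot: [3.141, 0.0, -0.447]
wrist_force: [0.0, -0.5, -5.9]
width: 0.024
```

>>> {"op": "jog_arm", "data": {
  "moves": [
    [0, 0, 0, 0, 0, -0.7, 0],
    [0, 0, 0, 0, 0, 0, 0]
  ]
}}

```text
time: 7.78
tool_pos: [0.6038, 0.1173, 0.3209]
ee_rot: [3.142, 0.0, -0.447]
wrist_force: [0.1, 1.0, -5.2]
width: 0.0235
```

>>> {"op": "jog_arm", "data": {
  "moves": [
    [0, 0, 0, 0, 0, -0.7, 0],
    [0, 0, 0, 0, 0, 0, 0]
  ]
}}

```text
time: 8.02
tool_pos: [0.6038, 0.1173, 0.3202]
ee_rot: [3.142, 0.0, -0.447]
wrist_force: [-0.2, -0.5, -5.9]
width: 0.0241
```

>>> {"op": "jog_arm", "data": {
  "moves": [
    [0, 0, 0, 0, 0, -0.7, 0],
    [0, 0, 0, 0, 0, 0, 0]
  ]
}}

```text
time: 8.28
tool_pos: [0.6038, 0.1173, 0.3195]
ee_rot: [3.141, 0.0, -0.447]
wrist_force: [-0.8, -0.2, -6.5]
width: 0.0242
```

>>> {"op": "jog_arm", "data": {
  "moves": [
    [0, 0, 0, 0, 0, -1, 0],
    [0, 0, 0, 0, 0, 0, 0]
  ]
}}

```text
time: 8.52
tool_pos: [0.6038, 0.1173, 0.3185]
ee_rot: [3.141, 0.0, -0.447]
wrist_force: [0.2, -0.3, -5.8]
width: 0.0238
```

>>> {"op": "jog_arm", "data": {
  "moves": [
    [0, 0, 0, 0, 0, -1, 0],
    [0, 0, 0, 0, 0, 0, 0]
  ]
}}

```text
time: 8.78
tool_pos: [0.6038, 0.1172, 0.3174]
ee_rot: [3.141, 0.0, -0.447]
wrist_force: [-0.0, -0.7, -5.3]
width: 0.0239
```

>>> {"op": "jog_arm", "data": {
  "moves": [
    [0, 0, 0, 0, 0, -1, 0],
    [0, 0, 0, 0, 0, 0, 0]
  ]
}}

```text
time: 9.02
tool_pos: [0.6038, 0.1173, 0.3165]
ee_rot: [3.141, 0.0, -0.447]
wrist_force: [0.3, 0.6, -5.8]
width: 0.0239
```

Run:
```python
from h import *
a=snapshot("scene");o=get_obs();print(o["time"],o["tool_pos"],o["ee_rot"],o["wrist_force"],o["wrist_torque"])
crop(0,a,270,175,330,255,8,"pics/i2.png")
```

```text
9.075 [0.60383491 0.1172887  0.31651624] [ 3.14150599e+00  4.42545655e-05 -4.46970902e-01] [ 0.19989307  0.00747029 -4.39787599] [-0.0464787   0.01285011 -0.05585718]
```

View pics/i2.png

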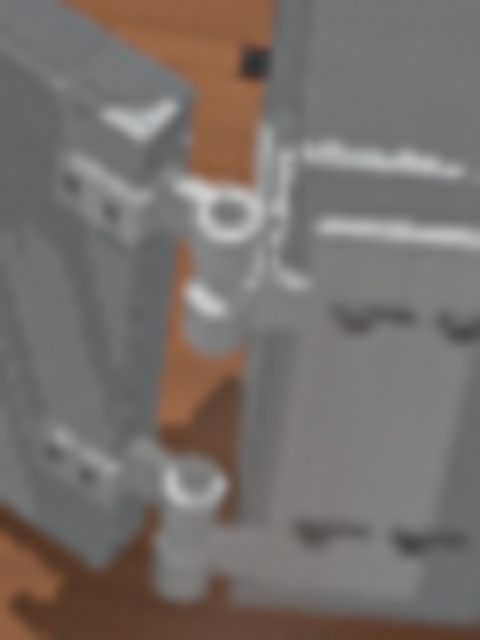

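>>> {"op": "jog_arm", "data": {
  "moves": [
    [0, 0, 0, 0, 0, -1, 0],
    [0, 0, 0, 0, 0, -1, 0],
    [0, 0, 0, 0, 0, 0, 0]
  ]
}}

```text
time: 9.45
tool_pos: [0.6038, 0.1173, 0.3144]
ee_rot: [3.141, 0.0, -0.447]
wrist_force: [0.4, -0.1, -6.4]
width: 0.0236
```

>>> {"op": "jog_arm", "data": {
  "moves": [
    [0, 0, 0, 0, 0, -1, 0],
    [0, 0, 0, 0, 0, -1, 0],
    [0, 0, 0, 0, 0, 0, 0]
  ]
}}

```text
time: 9.82
tool_pos: [0.6038, 0.1173, 0.3124]
ee_rot: [3.141, 0.0, -0.447]
wrist_force: [0.9, -0.4, -5.2]
width: 0.0241
```

>>> {"op": "jog_arm", "data": {
  "moves": [
    [0, 0, 0, 0, 0, -1, 0],
    [0, 0, 0, 0, 0, -1, 0],
    [0, 0, 0, 0, 0, 0, 0]
  ]
}}

```text
time: 10.2
tool_pos: [0.6038, 0.1173, 0.3104]
ee_rot: [3.141, 0.0, -0.447]
wrist_force: [0.4, 0.2, -5.1]
width: 0.0238
```

>>> {"op": "jog_arm", "data": {
  "moves": [
    [0, 0, 0, 0, 0, -1, 0],
    [0, 0, 0, 0, 0, -1, 0],
    [0, 0, 0, 0, 0, 0, 0]
  ]
}}

```text
time: 10.58
tool_pos: [0.6038, 0.1173, 0.3084]
ee_rot: [3.141, 0.0, -0.447]
wrist_force: [0.7, -0.4, -5.3]
width: 0.0238
```

>>> {"op": "jog_arm", "data": {
  "moves": [
    [0, 0, 0, 0, 0, -1, 0],
    [0, 0, 0, 0, 0, -1, 0],
    [0, 0, 0, 0, 0, 0, 0]
  ]
}}

```text
time: 10.95
tool_pos: [0.6038, 0.1173, 0.3064]
ee_rot: [3.141, 0.0, -0.447]
wrist_force: [-0.3, -0.4, -4.8]
width: 0.0237
```

>>> {"op": "jog_arm", "data": {
  "moves": [
    [0, 0, 0, 0, 0, -1, 0],
    [0, 0, 0, 0, 0, -1, 0],
    [0, 0, 0, 0, 0, 0, 0]
  ]
}}

```text
time: 11.32
tool_pos: [0.6038, 0.1173, 0.3044]
ee_rot: [3.141, 0.0, -0.447]
wrist_force: [-0.5, -0.2, -4.4]
width: 0.0241
```

>>> {"op": "jog_arm", "data": {
  "moves": [
    [0, 0, 0, 0, 0, -1, 0],
    [0, 0, 0, 0, 0, -0.7, 0],
    [0, 0, 0, 0, 0, 0, 0]
  ]
}}

```text
time: 11.7
tool_pos: [0.6038, 0.1173, 0.3028]
ee_rot: [3.141, 0.0, -0.447]
wrist_force: [0.9, 0.4, -5.8]
width: 0.024
```

>>> {"op": "jog_arm", "data": {
  "moves": [
    [0, 0, 0, 0, 0, -0.6, 0],
    [0, 0, 0, 0, 0, 0, 0]
  ]
}}

```text
time: 11.95
tool_pos: [0.6038, 0.1173, 0.3023]
ee_rot: [3.141, 0.0, -0.447]
wrist_force: [0.7, 0.5, -5.6]
width: 0.0237
```

>>> {"op": "jog_arm", "data": {
  "moves": [
    [0, 0, 0, 0, 0, -0.5, 0],
    [0, 0, 0, 0, 0, 0, 0]
  ]
}}

```text
time: 12.2
tool_pos: [0.6039, 0.1173, 0.3019]
ee_rot: [-3.142, -0.0, -0.447]
wrist_force: [0.3, -0.6, -5.0]
width: 0.0236
```

Run:
```python
from h import *
a=snapshot("scene");b=snapshot("top");o=get_obs();print(o["time"],o["tool_pos"],o["ee_rot"],o["wrist_force"],o["wrist_torque"])
crop(0,a,270,175,330,255,8,"pics/i3.png");cv2.imwrite("pics/sB.png",a[:,:,::-1]);cv2.imwrite("pics/tB.png",b[:,:,::-1])
```

```text
12.3 [0.60384947 0.11728876 0.30182494] [-3.14156359e+00 -1.02837078e-04 -4.47008549e-01] [-0.21931149 -0.12275451 -5.66326296] [-0.01638085 -0.05046908 -0.02550423]
```

View pics/i3.png

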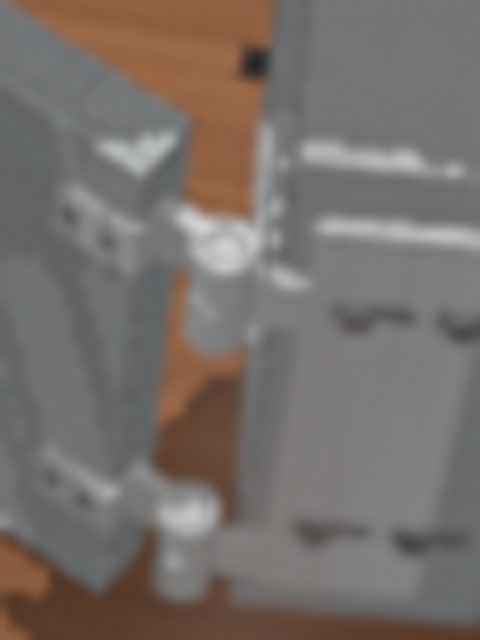

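>>> {"op": "jog_arm", "data": {
  "moves": [
    [0, 0, 0, 0, 0, -0.4, 0],
    [0, 0, 0, 0, 0, 0, 0]
  ]
}}

```text
time: 12.55
tool_pos: [0.6039, 0.1172, 0.3018]
ee_rot: [-3.141, -0.0, -0.447]
wrist_force: [-0.9, -0.1, -3.9]
width: 0.0236
```

>>> {"op": "jog_arm", "data": {
  "moves": [
    [0, 0, 0, 0, 0, -0.4, 0],
    [0, 0, 0, 0, 0, 0, 0]
  ]
}}

```text
time: 12.8
tool_pos: [0.6039, 0.1172, 0.3017]
ee_rot: [-3.141, -0.001, -0.447]
wrist_force: [-1.8, -1.3, -1.3]
width: 0.0239
```

>>> {"op": "jog_arm", "data": {
  "moves": [
    [0, 0, 0, 0, 0, -0.4, 0],
    [0, 0, 0, 0, 0, 0, 0]
  ]
}}

```text
time: 13.05
tool_pos: [0.6039, 0.1172, 0.3016]
ee_rot: [-3.141, -0.001, -0.447]
wrist_force: [-1.8, -1.4, 1.0]
width: 0.0239
```

>>> {"op": "jog_arm", "data": {
  "moves": [
    [0, 0, 0, 0, 0, 0.2, 24],
    [0, 0, 0, 0, 0, 0, 28],
    [0, 0, 0, 0, 0, 0, 34],
    [0, 0, 0, 0, 0, 0, 50],
    [0, 0, 0, 0, 0, 0, 50],
    [0, 0, 0, 0, 0, 0, 50]
  ]
}}

```text
time: 13.8
tool_pos: [0.6039, 0.1173, 0.3007]
ee_rot: [-3.142, -0.0, -0.447]
wrist_force: [-0.0, -0.8, -0.2]
width: 0.0499
```

Run:
```python
from h import *
a=snapshot("scene");b=snapshot("top");o=get_obs();print(o["time"],o["tool_pos"],o["ee_rot"],o["wrist_force"],o["width"])
crop(0,a,220,110,350,260,4,"pics/i4.png")
```

```text
13.9 [0.60386961 0.11728965 0.30075157] [ 3.14157963e+00 -7.21207295e-05 -4.46952180e-01] [ 0.52728963 -0.30424937 -0.08584442] 0.04982994983323752
```

View pics/i4.png

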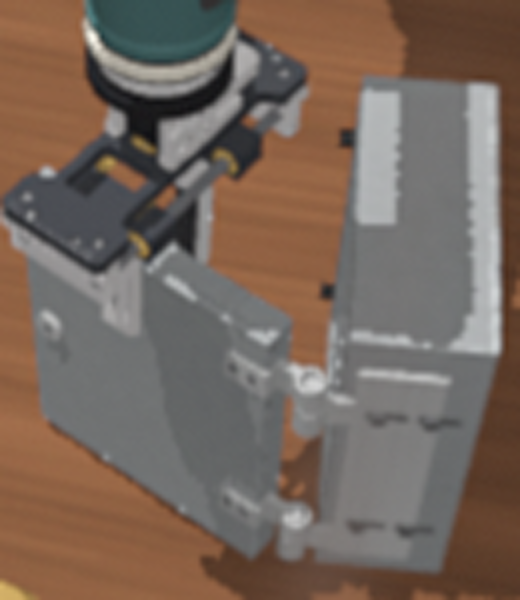

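```bash
cat > arc.py <<'E'
from h import *
pin=np.array([.652,.2172])
def tcp(psi,off,rad=.165): # off: distance of TCP outside door mid-plane
    c,s=np.cos(psi),np.sin(psi); return pin+[-off*c-rad*s, -off*s+rad*c]
if __name__=="__main__":
    o=get_obs();p=o["tool_pos"][:2]
    print("centre now exp",tcp(2.6945,0,.112))
    st=tcp(2.6945,.060); print("start",st,"delta",(st-p)*1000)
    cur=tcp(2.6945,.0285);print("approach",(cur-st)*1000)
    ps=2.6945
    for i in range(12):
        ps2=ps-.08; q=tcp(ps2,.0265); print(round(ps2-1.708,3),np.round((q-cur)*1000,1)); cur=q;ps=ps2
E
python3 arc.py
```

```text
centre now exp [0.60357727 0.11620872]
start [0.63476542 0.04247745] delta [ 30.89581269 -74.81220163]
approach [-28.40379855  13.61889232]
0.907 [-14.5   5.2]
0.827 [-12.3   5.3]
0.746 [-11.8   6.3]
0.666 [-11.3   7.2]
0.586 [-10.7   8.1]
0.506 [-10.    8.9]
0.426 [-9.2  9.7]
0.346 [-8.4 10.4]
0.266 [-7.6 11. ]
0.186 [-6.7 11.6]
0.106 [-5.7 12.1]
0.026 [-4.7 12.5]
```

>>> {"op": "jog_arm", "data": {
  "moves": [
    [0, 0, 0, 0, 0, 20, 50],
    [0, 0, 0, 0, 0, 25, 50],
    [0, 0, 0, 0, 0, 20, 50],
    [0, 0, 0, 0, 0, 0, 50]
  ]
}}

```text
time: 14.4
tool_pos: [0.6043, 0.1173, 0.3681]
ee_rot: [-3.139, -0.004, -0.447]
wrist_force: [0.9, 1.1, 0.4]
width: 0.05
```

>>> {"op": "jog_arm", "data": {
  "moves": [
    [0, 0, 0, 15, -37, 0, 0],
    [0, 0, 0, 16, -38, 0, 0],
    [0, 0, 0, 0, 0, 0, 0],
    [0, 0, 0, 0, 0, -35, 0],
    [0, 0, 0, 0, 0, -38, 0],
    [0, 0, 0, 0, 0, 0, 0],
    [0, 0, 0, 0, 0, 0, 0]
  ]
}}

```text
time: 15.28
tool_pos: [0.635, 0.0429, 0.294]
ee_rot: [-3.141, -0.001, -0.446]
wrist_force: [0.7, 0.3, -0.2]
width: 0.0005
```

Run:
```python
from h import *
a=snapshot("scene");b=snapshot("top");o=get_obs();print(o["time"],o["tool_pos"],o["ee_rot"],o["wrist_force"],o["width"])
crop(0,a,200,100,350,260,3.5,"pics/i5.png")
```

```text
15.375 [0.6354555  0.04266387 0.29548953] [-3.13969312 -0.00400648 -0.44652867] [ 0.1320457  -0.5071921   0.40697694] 0.0004289599356432063
```

View pics/i5.png

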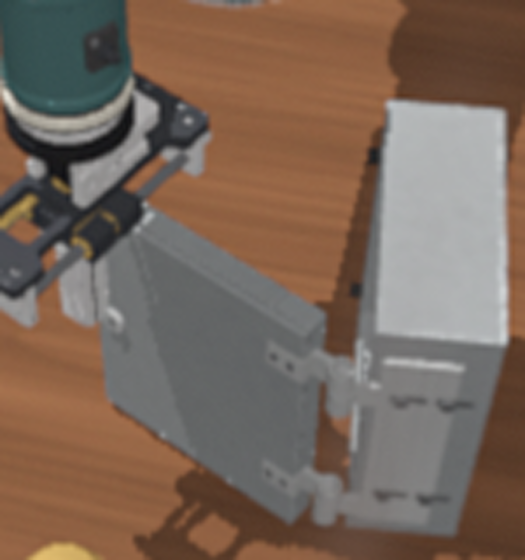

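>>> {"op": "jog_arm", "data": {
  "moves": [
    [0, 0, 0, -12, 6, 0, 0],
    [0, 0, 0, -10, 5, 0, 0],
    [0, 0, 0, -6.4, 2.6, 0, 0],
    [0, 0, -0.04, -7.3, 2.6, 0, 0],
    [0, 0, -0.04, -7.2, 2.6, 0, 0],
    [0, 0, -0.04, -6.1, 2.6, 0, 0],
    [0, 0, -0.04, -6.2, 2.7, 0, 0],
    [0, 0, 0, 0, 0, 0, 0]
  ]
}}

```text
time: 16.38
tool_pos: [0.5791, 0.0667, 0.2931]
ee_rot: [-3.141, -0.0, -0.606]
wrist_force: [-0.1, -0.2, 0.3]
width: 0.0006
```

>>> {"op": "jog_arm", "data": {
  "moves": [
    [0, 0, -0.08, -11.8, 6.3, 0, 0],
    [0, 0, -0.08, -11.3, 7.2, 0, 0],
    [0, 0, -0.08, -10.7, 8.1, 0, 0],
    [0, 0, 0, 0, 0, 0, 0]
  ]
}}

```text
time: 16.88
tool_pos: [0.5456, 0.0883, 0.2931]
ee_rot: [-3.141, -0.001, -0.845]
wrist_force: [0.4, 0.7, 0.7]
width: 0.0003
```

Run:
```python
from h import *
a=snapshot("scene");b=snapshot("top");o=get_obs();print(o["time"],o["tool_pos"],o["ee_rot"],o["wrist_force"],o["width"])
crop(0,a,200,100,350,260,3.5,"pics/i6.png")
```

```text
16.975 [0.54609484 0.08781895 0.29289279] [-3.14136206e+00 -6.26124716e-04 -8.45440224e-01] [ 0.94394696  0.06452696 -0.47190202] 0.00030850402963789926
```

View pics/i6.png

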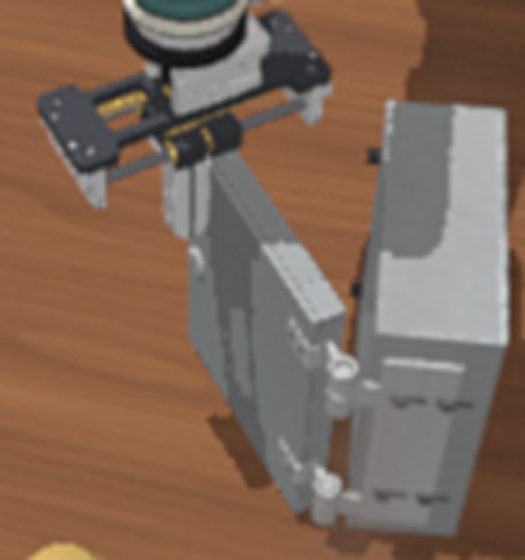

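>>> {"op": "jog_arm", "data": {
  "moves": [
    [0, 0, -0.08, -10, 8.9, 0, 0],
    [0, 0, -0.08, -9.2, 9.7, 0, 0],
    [0, 0, -0.08, -8.4, 10.4, 0, 0],
    [0, 0, -0.08, -7.6, 11, 0, 0],
    [0, 0, -0.04, -3.4, 5.8, 0, 0],
    [0, 0, -0.04, -3.3, 5.8, 0, 0],
    [0, 0, -0.04, -2.9, 6, 0, 0],
    [0, 0, 0, 0, 0, 0, 0]
  ]
}}

```text
time: 17.98
tool_pos: [0.5014, 0.1455, 0.2928]
ee_rot: [-3.142, -0.0, -1.285]
wrist_force: [0.9, -0.2, 0.3]
width: 0.001
```

Run:
```python
from h import *
a=snapshot("scene");b=snapshot("top");o=get_obs();print(o["time"],o["tool_pos"],o["ee_rot"],o["wrist_force"],o["width"])
crop(0,a,230,100,360,260,3.7,"pics/i7.png");crop(0,b,170,130,300,270,4,"pics/i8.png")
```

```text
18.075 [0.50141885 0.14525081 0.29271995] [ 3.14156222e+00 -3.84212662e-04 -1.28619126e+00] [-0.01845572  0.35341855 -0.17873134] 0.0005067314745661845
```

View pics/i7.png

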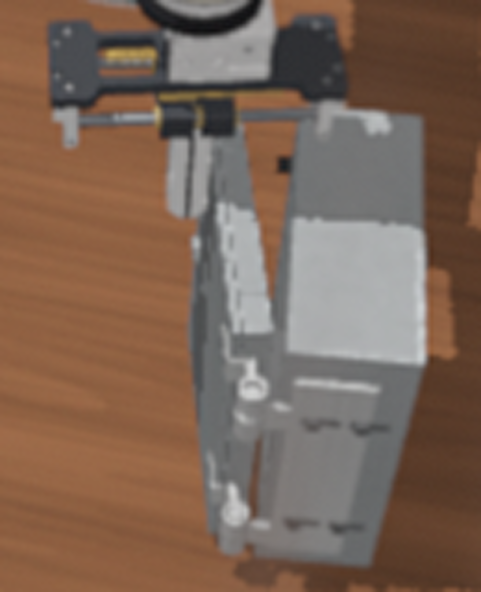

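View pics/i8.png

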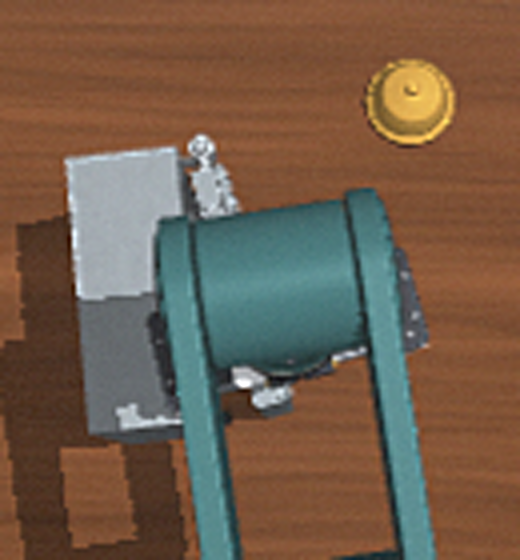

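>>> {"op": "jog_arm", "data": {
  "moves": [
    [0, 0, -0.02, -1.4, 3.1, 0, 0],
    [0, 0, -0.02, -1.3, 3.1, 0, 0],
    [0, 0, -0.02, -1.3, 3.1, 0, 0],
    [0, 0, -0.02, -1.2, 3.1, 0, 0],
    [0, 0, 0, 0, 0, 0, 0]
  ]
}}

```text
time: 18.7
tool_pos: [0.4957, 0.1583, 0.2928]
ee_rot: [3.142, -0.0, -1.367]
wrist_force: [1.1, -0.4, 0.2]
width: 0.0003
```

>>> {"op": "jog_arm", "data": {
  "moves": [
    [0, 0, -0.02, -1.2, 3.1, 0, 0],
    [0, 0, -0.02, -1.2, 3.1, 0, 0],
    [0, 0, 0, 0, 0, 0, 0]
  ]
}}

```text
time: 19.08
tool_pos: [0.4933, 0.1644, 0.2928]
ee_rot: [3.142, -0.0, -1.407]
wrist_force: [-0.8, -0.1, 0.2]
width: 0.0005
```

Now small straight pushes along the door normal (≈ −0.14, 0.99), feeling for the buffers.

>>> {"op": "jog_arm", "data": {
  "moves": [
    [0, 0, -0.01, -0.3, 1.2, 0, 0],
    [0, 0, 0, 0, 0, 0, 0]
  ]
}}

```text
time: 19.32
tool_pos: [0.4931, 0.1654, 0.2928]
ee_rot: [3.141, -0.0, -1.417]
wrist_force: [0.2, -0.7, 0.2]
width: 0.0003
```

>>> {"op": "jog_arm", "data": {
  "moves": [
    [0, 0, -0.01, -0.3, 1.2, 0, 0],
    [0, 0, 0, 0, 0, 0, 0]
  ]
}}

```text
time: 19.58
tool_pos: [0.4928, 0.1666, 0.2928]
ee_rot: [3.142, -0.0, -1.427]
wrist_force: [0.1, -0.3, 0.1]
width: 0.0002
```

Run:
```python
from h import *
a=snapshot("scene");b=snapshot("top");o=get_obs();print(o["time"],o["tool_pos"],o["ee_rot"],o["wrist_force"],o["width"])
crop(0,a,250,110,350,260,3.9,"pics/i9.png")
```

```text
19.675 [0.49285198 0.16658368 0.29278384] [ 3.14152557e+00 -1.10855258e-04 -1.42695367e+00] [-0.13355155 -0.14158259  0.0303971 ] 0.0003297978415380703
```

View pics/i9.png

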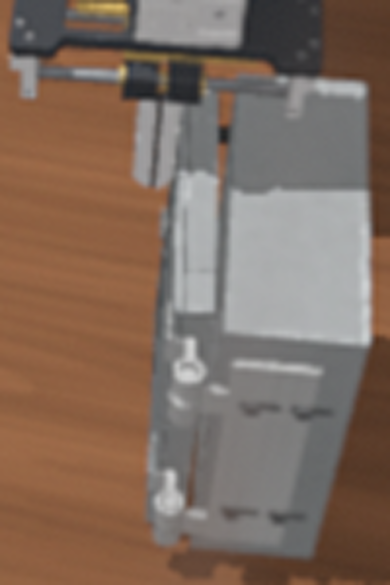

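>>> {"op": "jog_arm", "data": {
  "moves": [
    [0, 0, 0, -0.2, 1.2, 0, 0],
    [0, 0, 0, 0, 0, 0, 0]
  ]
}}

```text
time: 19.92
tool_pos: [0.4927, 0.1673, 0.2928]
ee_rot: [3.141, -0.001, -1.427]
wrist_force: [0.5, -3.0, 0.1]
width: 0.0006
```

>>> {"op": "jog_arm", "data": {
  "moves": [
    [0, 0, 0, -0.2, 1.2, 0, 0],
    [0, 0, 0, 0, 0, 0, 0]
  ]
}}

```text
time: 20.18
tool_pos: [0.4927, 0.1675, 0.2928]
ee_rot: [3.141, -0.004, -1.428]
wrist_force: [0.9, -6.8, 0.4]
width: 0.0005
```

>>> {"op": "jog_arm", "data": {
  "moves": [
    [0, 0, 0, -0.2, 1.2, 0, 0],
    [0, 0, 0, 0, 0, 0, 0]
  ]
}}

```text
time: 20.42
tool_pos: [0.4926, 0.1677, 0.2928]
ee_rot: [3.141, -0.006, -1.429]
wrist_force: [1.2, -9.4, 1.2]
width: 0.0004
```

>>> {"op": "jog_arm", "data": {
  "moves": [
    [0, 0, 0, -0.2, 1, 0, 0],
    [0, 0, 0, 0, 0, 0, 0]
  ]
}}

```text
time: 20.68
tool_pos: [0.4926, 0.1679, 0.2929]
ee_rot: [3.141, -0.008, -1.43]
wrist_force: [1.3, -11.6, 0.8]
width: 0.0007
```

>>> {"op": "jog_arm", "data": {
  "moves": [
    [0, 0, 0, 0.3, -2, 0, 0],
    [0, 0, 0, 0.3, -2, 0, 0],
    [0, 0, 0, 0.5, -3, 0, 0],
    [0, 0, 0, 1.5, -10, 0, 0],
    [0, 0, 0, 4, -25, 0, 0],
    [0, 0, 0, 4, -30, 0, 0],
    [0, 0, 0, 0, 0, 30, 0],
    [0, 0, 0, 0, -30, 50, 0],
    [0, 0, 0, 0, -50, 30, 0],
    [0, 0, 0, 0, -50, 0, 0],
    [0, 0, 0, 0, -50, 0, 0],
    [0, 0, 0, 0, 0, 0, 0]
  ]
}}

```text
time: 22.18
tool_pos: [0.5024, -0.0838, 0.4024]
ee_rot: [3.141, -0.0, -1.432]
wrist_force: [-0.4, -0.2, -0.3]
width: 0.0006
```

```bash
cat > chk.py <<'E'
from h import *
import sys
k=sys.argv[1]
a=snapshot("scene");b=snapshot("top");o=get_obs();print(o["time"],o["tool_pos"],o["ee_rot"],o["wrist_force"],o["width"])
cv2.imwrite(f"pics/s{k}.png",a[:,:,::-1]);cv2.imwrite(f"pics/t{k}.png",b[:,:,::-1])
crop(0,a,250,110,350,260,3.9,f"pics/j{k}s.png");crop(0,b,175,145,245,250,5.5,f"pics/j{k}t.png")
E
python3 chk.py 1
```

```text
22.275 [ 0.50258096 -0.08108376  0.40270306] [-3.14154876e+00  8.72856832e-04 -1.42797303e+00] [-0.18324147 -0.00729585 -0.53642791] 0.0009210576843123634
```

View pics/j1s.png

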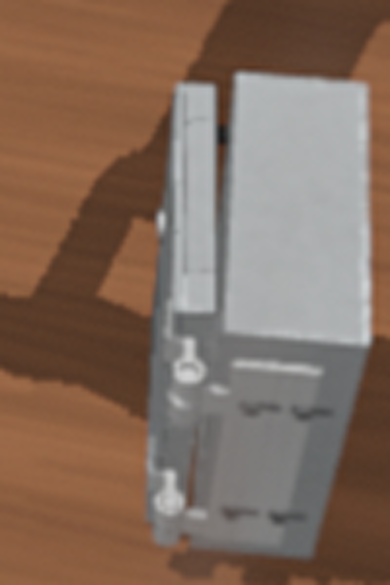

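View pics/j1t.png

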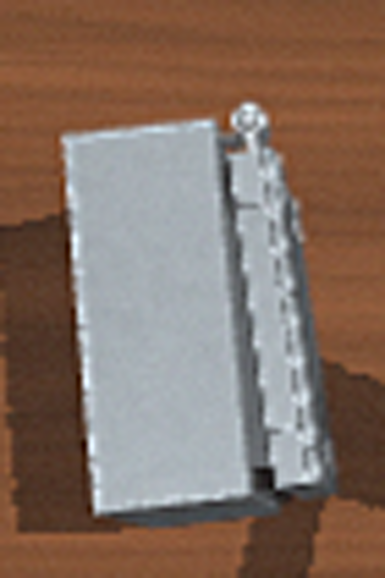

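View pics/s1.png

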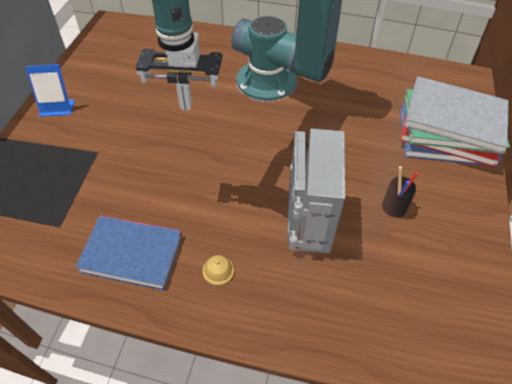

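Run:
```python
from h import *
cab=np.array([.5375,.2602,1.708]);pin=np.array([.652,.2172])
def corner(th,lx,ly,z):
    psi=cab[2]+th;c,s=np.cos(psi),np.sin(psi);ly=ly+.112
    return [pin[0]+c*lx-s*ly,pin[1]+s*lx+c*ly,z]
im={n:cv2.imread(f"pics/{n[0]}1.png") for n in C}
for th in (0,.015,.03,.05):
    for n in C:
        q=proj(n,[corner(th,.012,.09,.245),corner(th,-.012,.09,.245),corner(th,-.012,-.09,.245),corner(th,.012,-.09,.245)])
        o,f=((250,110),3.9) if n=="scene" else ((175,145),5.5)
        print(th,n,np.round((q-o+.5)*f-.5,1).tolist())
for n in C:
    q=proj(n,pose(cab,[[-.04,.1,.25],[-.04,-.1,.25]]));o,f=((250,110),3.9) if n=="scene" else ((175,145),5.5)
    print("cab",n,np.round((q-o+.5)*f-.5,1).tolist())
a=im["scene"][125:200,285:320];b=im["top"][165:240,210:240]
cv2.imwrite("pics/k1.png",np.hstack([cv2.resize(a,None,fx=8,fy=8,interpolation=cv2.INTER_CUBIC),cv2.resize(b,None,fx=8,fy=8,interpolation=cv2.INTER_CUBIC)]))
```

```text
0 scene [[226.6, 84.0], [188.0, 80.9], [172.2, 311.2], [215.0, 314.9]]
0 top [[263.2, 486.2], [309.5, 480.6], [273.6, 143.1], [228.7, 148.1]]
0.015 scene [[221.7, 83.5], [183.1, 80.8], [171.6, 311.4], [214.4, 314.6]]
0.015 top [[269.1, 485.8], [315.3, 479.6], [274.1, 142.7], [229.3, 148.4]]
0.03 scene [[216.9, 82.9], [178.2, 80.7], [171.0, 311.6], [213.8, 314.3]]
0.03 top [[275.0, 485.3], [321.0, 478.4], [274.7, 142.3], [230.0, 148.6]]
0.05 scene [[210.4, 82.3], [171.7, 80.6], [170.2, 311.9], [213.1, 313.9]]
0.05 top [[282.8, 484.5], [328.7, 476.7], [275.5, 141.7], [230.9, 149.0]]
cab scene [[237.7, 72.8], [226.0, 331.2]]
cab top [[251.5, 497.9], [213.4, 121.0]]
```

View pics/k1.png

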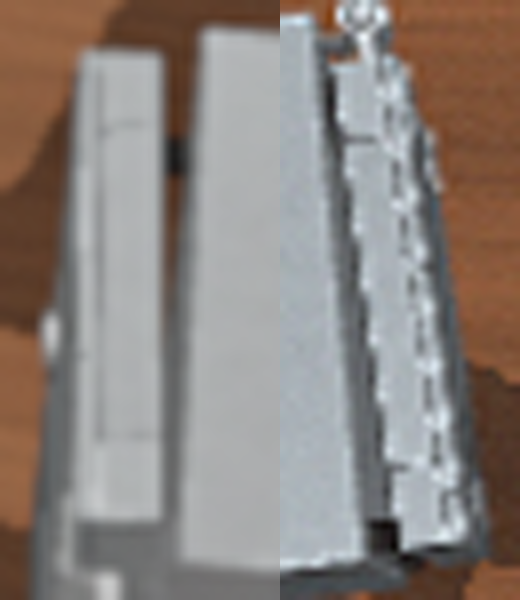

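>>> {"op": "jog_arm", "data": {
  "moves": [
    [0, 0, 0, 0, 50, 0, 0],
    [0, 0, 0, 0, 50, 0, 0],
    [0, 0, 0, 0, 50, -30, 0],
    [0, 0, 0, 0, 30, -50, 0],
    [0, 0, 0, 0, 0, -30, 0],
    [0, 0, 0, -4, 30, 0, 0],
    [0, 0, 0, -4, 20, 0, 0],
    [0, 0, 0, -1.5, 10, 0, 0],
    [0, 0, 0, -0.5, 3, 0, 0],
    [0, 0, 0, 0, 0, 0, 0]
  ]
}}

```text
time: 23.52
tool_pos: [0.4926, 0.1622, 0.2929]
ee_rot: [-3.141, -0.0, -1.427]
wrist_force: [0.7, 0.6, 0.4]
width: 0.0005
```

>>> {"op": "jog_arm", "data": {
  "moves": [
    [0, 0, 0, -0.2, 1.5, 0, 0],
    [0, 0, 0, -0.2, 1.5, 0, 0],
    [0, 0, 0, -0.2, 1, 0, 0],
    [0, 0, 0, 0, 0, 0, 0]
  ]
}}

```text
time: 24.02
tool_pos: [0.4921, 0.1661, 0.2928]
ee_rot: [3.142, -0.0, -1.427]
wrist_force: [-0.5, -0.4, 0.7]
width: 0.0003
```

>>> {"op": "jog_arm", "data": {
  "moves": [
    [0, 0, 0, 0, 1, 0, 0],
    [0, 0, 0, 0, 0, 0, 0]
  ]
}}

```text
time: 24.28
tool_pos: [0.492, 0.167, 0.2928]
ee_rot: [3.141, -0.001, -1.427]
wrist_force: [-0.0, -0.9, 0.6]
width: 0.0005
```

>>> {"op": "jog_arm", "data": {
  "moves": [
    [0, 0, 0, 0, 1, 0, 0],
    [0, 0, 0, 0, 0, 0, 0]
  ]
}}

```text
time: 24.52
tool_pos: [0.492, 0.1673, 0.2928]
ee_rot: [3.141, -0.002, -1.428]
wrist_force: [-0.4, -6.2, 0.8]
width: 0.0003
```

```bash
python3 chk.py 2
```

```text
24.625 [0.49204649 0.16727095 0.29278964] [ 3.14101767e+00 -2.25039291e-03 -1.42777423e+00] [-0.51054068 -6.32030483  0.90296982] 0.0007017811446815615
```

>>> {"op": "jog_arm", "data": {
  "moves": [
    [0, 0, 0, 0, -0.5, 0, 0],
    [0, 0, 0, 0, -0.5, 0, 0],
    [0, 0, 0, 0, -0.5, 0, 0],
    [0, 0, 0, 0, -0.5, 0, 0],
    [0, 0, 0, 0.2, -1, 0, 0],
    [0, 0, 0, 0.5, -3, 0, 0],
    [0, 0, 0, 1.5, -10, 0, 0],
    [0, 0, 0, 4, -25, 0, 0],
    [0, 0, 0, 4, -30, 0, 0],
    [0, 0, 0, 0, 0, 30, 0],
    [0, 0, 0, 0, -30, 50, 0],
    [0, 0, 0, 0, -50, 30, 0]
  ]
}}

```text
time: 26.12
tool_pos: [0.5024, 0.0166, 0.4056]
ee_rot: [-3.138, -0.001, -1.424]
wrist_force: [1.2, -0.5, -0.3]
width: 0.0007
```

>>> {"op": "jog_arm", "data": {
  "moves": [
    [0, 0, 0, 0, -50, 0, 0],
    [0, 0, 0, 0, -50, 0, 0],
    [0, 0, 0, 0, 0, 0, 0],
    [0, 0, 0, 0, 0, 0, 0]
  ]
}}

```text
time: 26.62
tool_pos: [0.5021, -0.0829, 0.4027]
ee_rot: [3.142, 0.001, -1.428]
wrist_force: [-0.6, 0.7, 0.9]
width: 0.0005
```

```bash
python3 chk.py 3
python3 - <<'E'
from h import *
g=lambda k,n: cv2.imread(f"pics/{n}{k}.png",0).astype(np.float32)
# subpixel shift of door strip between pictures, reference: cabinet strip
for (A,B) in ((1,3),(1,2),(2,3)):
  for nm,n,(x0,y0,x1,y1) in (("door","s",(286,150,306,230)),("cab","s",(325,150,350,235)),("doorlow","s",(284,180,305,255))):
    w=cv2.createHanningWindow((x1-x0,y1-y0),cv2.CV_32F)
    print(A,B,nm,cv2.phaseCorrelate(g(A,n)[y0:y1,x0:x1],g(B,n)[y0:y1,x0:x1],w))
a=[cv2.resize(cv2.imread(f"pics/s{k}.png")[125:200,285:320],None,fx=7,fy=7,interpolation=cv2.INTER_CUBIC) for k in (1,2,3)]
cv2.imwrite("pics/k2.png",np.hstack(a))
E
```

```text
26.725 [ 0.50223539 -0.08196289  0.40293968] [-3.14125086e+00  2.60171437e-04 -1.42560462e+00] [-1.06009002  0.36727764 -0.33883298] 0.00038900841671578724
1 3 door ((0.1305349323773175, -0.020314674760982143), 0.9882568418979645)
1 3 cab ((0.40642132550690135, 0.07730639234308256), 0.9161410416497124)
1 3 doorlow ((0.17131309174291687, 0.4955252171769686), 0.9876329170333015)
1 2 door ((0.13890436450662946, 0.1305151575447212), 1.0166160827875137)
1 2 cab ((0.35360214517329247, 0.14419043117430874), 0.8920450295342339)
1 2 doorlow ((-0.030234117471305666, 0.5424304460253637), 0.9522521755430433)
2 3 door ((-0.08617945216185063, -0.08465507294521757), 1.0040000492334367)
2 3 cab ((0.6181844775457552, -0.0780800699635904), 0.9020611839294433)
2 3 doorlow ((0.14286591800786574, 0.42898073106503176), 0.9761398190922207)
```

View pics/k2.png

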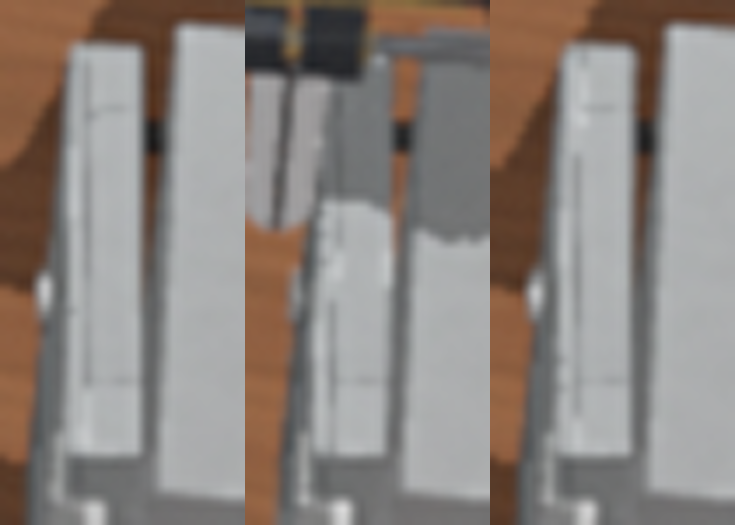

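View pics/j3s.png

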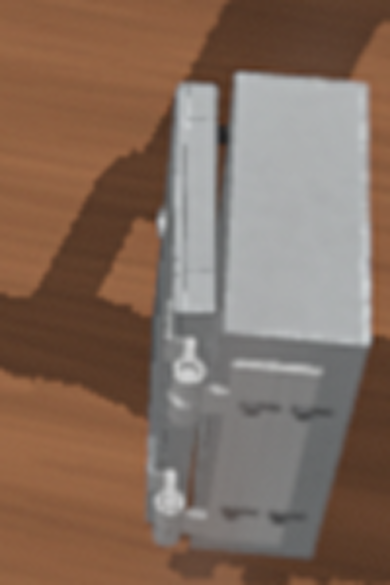

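Run:
```python
from ov import *
g=(0,255,0)
a=cv2.imread("pics/s3.png");f=9;x0,y0=283,190
im=cv2.resize(a[190:255,283:323],None,fx=f,fy=f,interpolation=cv2.INTER_CUBIC);p=im.copy()
for z in (.219,.079): ring("scene",im,(.652,.2172),z,.009,x0,y0,f,g)
cv2.imwrite("pics/m1.png",np.hstack([p,im]))
b0=cv2.imread("pics/top0.png");b3=cv2.imread("pics/t3.png");s0=cv2.imread("pics/scene0.png");
for nm,A,B,(u,v,w,h) in (("reg",b0,b3,(305,130,68,48)),("bell",b0,b3,(258,140,30,27)),("cup",b0,b3,(126,224,36,30)),("regS",s0,a,(76,214,106,78)),("cupS",s0,a,(380,168,38,52))):
    print(nm,np.abs(A[v:v+h,u:u+w].astype(int)-B[v:v+h,u:u+w]).mean())
```

```text
reg 7.657475490196078
bell 2.305349794238683
cup 2.9895061728395063
regS 0.5310836961780357
cupS 0.6978744939271255
```

View pics/m1.png

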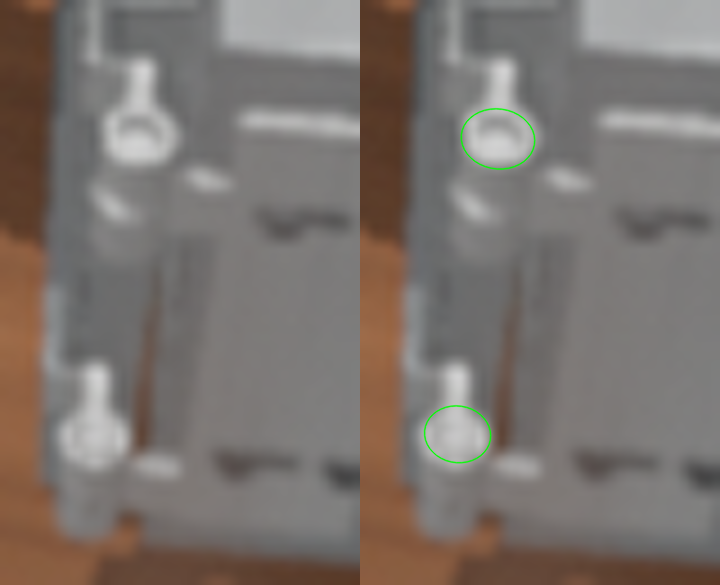

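Run:
```python
from ov import *
f=12;x0,y0=283,190
out=[]
for src in ("pics/sB.png","pics/s3.png"):
    a=cv2.imread(src)
    im=cv2.resize(a[190:225,283:313],None,fx=f,fy=f,interpolation=cv2.INTER_CUBIC)
    out.append(im.copy())
    for z,c in ((.219,(0,255,0)),(.197,(0,0,255))): ring("scene",im,(.652,.2172),z,.009,x0,y0,f,c)
    if src.endswith("s3.png"): out.append(im)
cv2.imwrite("pics/m2.png",cv2.resize(np.hstack(out),None,fx=.73,fy=.73))
```

```text
(no output)
```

View pics/m2.png

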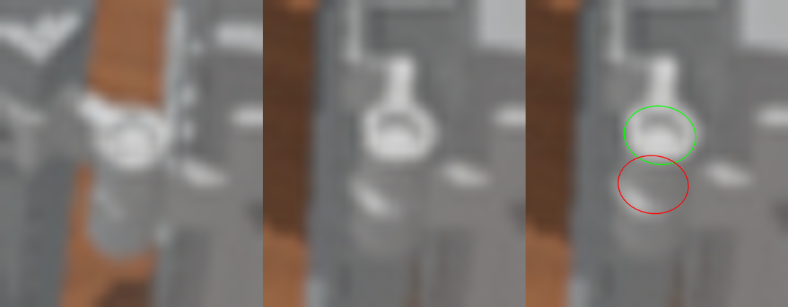

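```bash
python3 -c "
from bench import *
print(get_obs()['qvel'].round(3)); print(close_job())"
```

```text
[ 0.012 -0.001  0.001 -0.001 -0.002 -0.002]
the job is handed in; nothing more can be done
None
```

The door is back on both hinge pins, swung shut against its buffers, and the gripper has let go. I handed the job in at about 27 s of the 72 s.

- **Hanging:** I pinched the door at the middle of its top edge and lined it up over the pins using both cameras. I then lowered it in steps of 1 mm or less near the tips. Both barrels went on at the first try with no resistance until the shoulders took the weight, at the expected height (within about 0.5 mm), with about 1 N of net upward force on the tool.
- **Shutting:** I released the door and pushed its outer face round with closed fingers until the buffers stopped it, at about 12 N at most. A second, lighter push at about 6 N met the stop at the same place. I then backed off slowly and cleared the arm.
- **Last checks:**
  - The pictures show both barrels at their home height.
  - The free edge sits in the same place as while it was pressed against the buffers. After the first push it had come back by up to 1 mm.
  - The scene camera shows the register and pen cup unchanged, and the top camera shows the same for the bell. The arm and its shadow probably explain a higher picture difference over the register in the top view.
- **Small disagreements:**
  - A thin sliver of the upper shoulder shows beside its barrel. I read that as the 1 mm hinge play letting the door lean under its own weight, not as a lifted barrel.
  - My camera estimate of the shut angle was 0.025 ± 0.008 rad against 0.019 expected, which is within its error.

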